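Put the washing things away on a clinic counter

ROBOT

A 6-joint arm with a two-finger parallel gripper is mounted at the origin on the work surface. World frame = base frame: x ahead of the robot, y to its left, z up, the work surface at z = 0. Lengths are in m, angles in rad, forces in N, time in s.
With the tool pointing down it reaches from about 0.35 to 0.975 m from the base axis. Payload 17.4 kg.
Tool frame: the origin (TCP) lies at the very end of the fingers, on their centre line; the grasp point (between the pads) lies 19 mm behind it (arm.pinch_z is the distance from the TCP to the grasp point, in m); z points along the fingers, y is the direction in which the jaws open and shut (so a half turn about z gives the same grasp; the last joint's range is limited). The gripper opens to 85 mm and grips with 20 to 120 N. Pads are 22 mm wide; open, the fingers measure 114 mm over their backs; the gripper's body (76 mm by 85 mm) begins 54 mm behind the grasp point. The pads swing forward as they close: fully open they stand 13 mm farther back than shut.
Start: joints at [-1.267, 0.116, 1.442, -0, 1.584, -0.038], TCP at [0.226, -0.636, 0.231] pointing down, gripper open.
Joint ranges: [-2.83, 2.83], [-0.83, 2.19], [0.07, 2.5], [-1.14, 4.28], [0.01, 3], [-2.97, 2.97]. Speed limits (rad/s): [1.89, 1.89, 2.22, 3.14, 3.14, 3.14].

INTERFACE

Orientations are given as a rotation vector (axis times angle).
In Python, from rig import arm, effector, kinematics, eyes, workorder, finder, telemetry gives the robot as it stands. Calls block until the motion is done:
- arm.move_pose(position, orientation): joint-space move of the TCP to a pose.
- arm.move_linear(position, rot=None, speed=0.15, until_force=None): straight line of the TCP; rot=None keeps the orientation; speed is the mean speed in m/s. With until_force (N) it stops when the force on the tool has changed by that much, and returns True; else False.
- arm.goto_joints(angles): joint-space move.
- effector.set_gripper(opening): finger opening in m; the grip force is fixed at half the most; returns when the fingers have stopped.
- arm.hold(seconds).
- kinematics.solve_ik(position, orientation): joint angles nearest the present ones, or None.
- eyes.grab_frame(name): name is "scene" or "top"; returns a dict with "color" (480x640x3 uint8, red, green, blue), "range_z" (480x640 float32, m along the optical axis (not along the pixel's ray), 0 where there is no reading), "fov_y" (degrees; the focal length in pixels is half the picture's height over the tangent of half this angle, whatever the lens; pixels are square), "cx", "cy" (the principal point, pixels), "rvec" (rotation vector, rad) and "tvec" (3), from world to camera coordinates, as OpenCV has them. Camera axes: x right, y down, z forward; pixel columns grow to the right and rows downward; lengths in m; the calibration is good to about 2 mm. A picture is of the moment at which its call begins.
A pose or a line that the arm cannot do raises arm.PlanningError and nothing moves.
- workorder.finish_job(): hands the job in, once; it reports no verdict.
Trained networks look in a picture, given as the dict that the camera call returned (one of the last four; its "shot" number tells which), for a name from the list of things; names that differ only in an ending like _2 or _b are one class to them, and where a whole thing is asked for, a point or a joint stands for the part that bears it (a point fixed in the world has none). Each returns a list of dicts, best first, with "score" (0 to 1); they miss things now and then, are a little off and sometimes report something else, mostly with a low value. They report only what shows in the picture. A call takes as long as a camera call. They do not tell look-alikes from the thing itself.
- finder.silhouettes(picture, query): "mask" (480x640 bool, what is visible of it) and "xy" ([column, row] in pixels, amid what is visible of it).
- finder.pinpoint(picture, query): "xy" ([column, row] in pixels: a listed point, or the origin of a listed thing).
Readings, each from a call of its own:
- telemetry.get_clock(): time.
- telemetry.get_q(): joint angles.
- telemetry.get_dq(): joint speeds.
- telemetry.get_effort(): joint torques, N m.
- telemetry.get_tool_pos(): TCP position.
- telemetry.get_orientation(): TCP orientation.
- telemetry.get_force(): force on the tool from outside, world axes, zero at the start.
- telemetry.get_wrist_torque(): the same for the moment, N m.
- telemetry.get_width(): finger opening in m.
Only numpy, scipy, OpenCV 4.12 (cv2) and the standard library are available. Lean on these libraries where they do the work, as an engineer would, in place of code of your own. Each camera call takes 0.05 s, during which the arm holds its last target. There are 200 camera calls.

TASK

Tidy the treatment counter after a dog's bath: stand the tall white bottle and the squat white jar on the low oak riser, one in the middle of each bare rubber mat (either way round), setting them down upright and gently without dropping or tipping them, and hang the steel mug by its handle on the hook stand. Leave everything else standing where it is.

Things in the scene. Friction and masses are not known exactly. Their poses are not given: they have to be found in the camera images.
- bottle: Tall white plastic bottle with a grey screw cap, the tallest thing in the row nearest the robot: 180 mm high, body 60 mm in diameter up to 115 mm, shoulder narrowing to the cap; cap 32 mm in diameter from 143 to 180 mm above the base, a good grip from above. About 0.35 kg. Origin: centre of the underside, z up.
- jar: Squat white ceramic jar with a closed steel lid (rigidly fixed): 100 mm high, 64 mm in diameter, lid 62 mm in diameter from 73 mm up. About 0.3 kg. Origin: centre of the underside, z up.
- mug: Open steel mug, 100 mm high, 62 mm in diameter, walls 3 mm, 0.15 kg, with a square side handle of 8 mm bar in its own y-z plane on its +y side: bar centrelines 85 mm (upper) and 20 mm (lower) above the base and 72 mm out from the mug's axis. Grip from above across its own x. Let go on the hook it swings freely for a while (that is fine) and hangs aslant. Origin: centre of the underside.
- mug_loop (a point): Centre of the mug's handle opening: 50 mm from the mug's axis along its +y, 52.5 mm above its base. The opening is 57 mm high and reaches from the wall (31 mm) to 68 mm from the axis.
- hook: Fixed steel hook stand: round base 120 mm wide, 12 mm thick; 8 mm post up to 204 mm; at its top an 8 mm round arm along the stand's own -x: level (centreline 200 mm above the counter) to 75 mm out, then turned up to a tip centred 87 mm out and 218 mm high (its rounded end reaches 91 mm out and 222 mm high). Origin: centre of the underside, z up.
- hook_seat (a point): Point on the centreline of the hook's level arm, 40 mm out from the post, 200 mm above the counter; a handle hangs here.
- riser: Fixed oak riser (low shelf) on the counter, open below: 140 mm deep (own x), 380 mm long (own y), top 70 mm above the counter. Three places along its own y, at -120, 0 and 120 mm: two have a bare rubber mat each, one the tin, in any order. Origin: centre of the underside.
- mat_a: Round flat black rubber mat fixed on the riser, 100 mm in diameter, 4 mm thick. Origin: centre of its underside, on the riser's top (70 mm above the counter).
- mat_b: The second, identical mat on the riser. Origin as for the first.
- tin: Bystander: steel tin standing on the riser, 68 mm in diameter, 70 mm high. Origin: centre of the underside.
- amber: Bystander in the row nearest the robot beside the bottle and the jar: small amber glass bottle with black cap, 54 mm in diameter, 115 mm high. Origin: centre of the underside.
- beaker: Bystander: steel cup without handle, 64 mm in diameter, 85 mm high. Origin: centre of the underside.
- clipper: Bystander: black hair clipper lying flat, 170 x 46 x 36 mm, long along its own x. Origin: underside.
- brush: Bystander: hand brush lying along its own x, about 200 mm long. Origin: underside.
There are look-alikes about, which are no part of the job. What is shaped like the mug but red is not meant.

How it is judged:
At the end, for the whole second after the job is handed in: Bottle and jar at rest (<0.03 m/s), each on its own mat, within 25 mm of its centre and 0.08 rad of upright. Mug hung on the hook (it may still swing): opening centre within 60 mm of hook_seat, below 200 mm, within 35 mm of the hook along its y, mug base above 40 mm (((horizontal distance between bottle and mat_a below 0.025 m and z of bottle in the frame of mat_a below 0.012 m and angle between each of bottle, jar's own z axis and vertical below 0.08 rad and contact force between bottle and mat_a above 0.3 N and linear speed of each of bottle, jar below 0.03 m/s and horizontal distance between jar and mat_b below 0.025 m and z of jar in the frame of mat_b below 0.012 m and contact force between jar and mat_b above 0.3 N) or (horizontal distance between bottle and mat_b below 0.025 m and z of bottle in the frame of mat_b below 0.012 m and angle between each of bottle, jar's own z axis and vertical below 0.08 rad and contact force between bottle and mat_b above 0.3 N and linear speed of each of bottle, jar below 0.03 m/s and horizontal distance between jar and mat_a below 0.025 m and z of jar in the frame of mat_a below 0.012 m and contact force between jar and mat_a above 0.3 N)) and height (world z) of mug_loop below 0.2 m and distance between mug_loop and hook_seat below 0.06 m and y of mug_loop in the frame of hook between -0.035 and 0.035 m and height (world z) of mug above 0.04 m); the robot touches nothing.
It fails at once if the bottle or the jar is tipped by more than 0.5 rad (angle between any of bottle, jar's own z axis and vertical above 0.5 rad).
It fails at once if the bottle or the jar is dropped: faster than 0.5 m/s with no finger touching it ((linear speed of bottle above 0.5 m/s and contact force between bottle and the fingers below 0.05 N) or (linear speed of jar above 0.5 m/s and contact force between jar and the fingers below 0.05 N)).
It fails at once if a bystander is moved more than 40 mm (distance of any of tin, amber, beaker, clipper, brush from where it was at the start of the episode above 0.04 m).
It fails at once if a standing bystander is tipped by more than 0.5 rad (angle between any of tin, amber, beaker's own z axis and vertical above 0.5 rad).
It also fails if it takes over 67 s, if anything falls off the work surface, if the arm or the gripper's body presses on something with over 40 N, if the wrist force passes 120 N, or if a joint passes its speed limit or range.

## Working session

There is one attempt and no reset: what is moved stays moved. The work goes in short steps, each a Python script; the robot and the scene stay as the last script left them, time stands still between calls to the robot, and variables do not carry over. Pictures are saved under pics/ and viewed, about 8 in all and at most 12, crops included, and the job is handed in when it is done.

```bash
ls; mkdir -p pics; cat > h.py <<'E'
import numpy as np, cv2
from rig import arm, effector, kinematics, eyes, workorder, finder, telemetry
def K(p):
    f=240/np.tan(np.radians(p["fov_y"])/2); return f,p["cx"],p["cy"]
def cloud(p):
    f,cx,cy=K(p); z=p["range_z"]; v,u=np.mgrid[:480,:640]
    P=np.stack([(u-cx)/f*z,(v-cy)/f*z,z],-1)
    R=cv2.Rodrigues(np.array(p["rvec"],float))[0]
    W=(P-np.array(p["tvec"]).ravel())@R
    W[z<=0]=np.nan
    return W
def ray_at_z(p,uv,h):
    f,cx,cy=K(p); R=cv2.Rodrigues(np.array(p["rvec"],float))[0]; t=np.array(p["tvec"]).ravel()
    c=-R.T@t; d=R.T@np.array([(uv[0]-cx)/f,(uv[1]-cy)/f,1]); return c+d*(h-c[2])/d[2]
def proj(p,X):
    f,cx,cy=K(p); R=cv2.Rodrigues(np.array(p["rvec"],float))[0]
    c=R@np.array(X)+np.array(p["tvec"]).ravel(); return f*c[0]/c[2]+cx,f*c[1]/c[2]+cy
def save(p,n,crop=None,s=1):
    im=p["color"][...,::-1]
    if crop: im=im[crop[1]:crop[3],crop[0]:crop[2]]
    cv2.imwrite("pics/"+n,cv2.resize(np.ascontiguousarray(im),None,fx=s,fy=s,interpolation=cv2.INTER_CUBIC))
E
cat > a.py <<'E'
from h import *
for n in ["scene","top"]:
    p=eyes.grab_frame(n); save(p,n+".png"); W=cloud(p)
    R=cv2.Rodrigues(np.array(p["rvec"],float))[0]; print(n,"cam",-R.T@np.array(p["tvec"]).ravel(),p["fov_y"])
    for q in ["bottle","jar","mug","hook","riser","mat_a","tin","amber","beaker","clipper","brush"]:
        for d in finder.silhouettes(p,q)[:3]:
            m=d["mask"]; X=W[m]; X=X[~np.isnan(X[:,0])]
            if len(X): 
                zt=np.percentile(X[:,2],98); T=X[X[:,2]>zt-.01]
                print(q,round(d["score"],2),np.round(d["xy"]),"med",np.round(np.median(X,0),3),"ztop",zt.round(3),"top mid",np.round((T.min(0)+T.max(0))/2,3),"n",len(X))
    for q in ["hook_seat","mug_loop","mat_a","mug","bottle","jar"]:
        print("pt",q,[(np.round(d["xy"]),round(d["score"],2)) for d in finder.pinpoint(p,q)[:3]])
print(telemetry.get_clock(),telemetry.get_orientation())
E
python3 a.py
```

```text
pics
scene cam [1.18989182 0.27418623 0.90190522] 55.096800848942365
bottle 0.58 [352. 263.] med [0.464 0.025 0.098] ztop 0.181 top mid [0.446 0.02  0.177] n 1335
bottle 0.32 [277. 245.] med [ 0.457 -0.192  0.067] ztop 0.101 top mid [ 0.44  -0.183  0.098] n 904
jar 0.87 [462. 303.] med [0.468 0.292 0.076] ztop 0.102 top mid [0.449 0.293 0.099] n 1216
jar 0.37 [263. 203.] med [ 0.28  -0.322  0.031] ztop 0.037 top mid [ 0.265 -0.339  0.034] n 651
mug 0.95 [398. 246.] med [0.346 0.105 0.069] ztop 0.1 top mid [0.33  0.099 0.097] n 1014
mug 0.91 [275. 242.] med [ 0.458 -0.19   0.066] ztop 0.101 top mid [ 0.44  -0.183  0.098] n 1000
mug 0.66 [319. 232.] med [ 0.357 -0.11   0.064] ztop 0.1 top mid [ 0.344 -0.097  0.097] n 1015
hook 0.59 [215. 282.] med [ 0.594 -0.293  0.012] ztop 0.204 top mid [ 0.552 -0.299  0.208] n 1711
riser 0.56 [385. 340.] med [0.652 0.162 0.069] ztop 0.073 top mid [0.617 0.129 0.102] n 6489
riser 0.34 [261. 203.] med [ 0.28  -0.323  0.031] ztop 0.037 top mid [ 0.265 -0.339  0.034] n 648
mat_a 0.96 [426. 352.] med [0.63  0.249 0.074] ztop 0.077 top mid [0.627 0.249 0.
[... 2375 characters left out ...]
59 -0.335  0.04 ] n 1028
brush 0.9 [183. 302.] med [0.254 0.32  0.018] ztop 0.026 top mid [0.251 0.301 0.023] n 839
brush 0.61 [292. 234.] med [0.438 0.019 0.124] ztop 0.184 top mid [0.445 0.022 0.18 ] n 480
pt hook_seat [(array([424., 190.]), 0.84)]
pt mug_loop [(array([360., 232.]), 0.71), (array([328., 272.]), 0.7), (array([279., 273.]), 0.58)]
pt mat_a [(array([300., 175.]), 0.88), (array([212., 169.]), 0.59)]
pt mug [(array([345., 272.]), 0.65), (array([263., 276.]), 0.57), (array([427., 306.]), 0.54)]
pt bottle [(array([293., 236.]), 0.82), (array([192., 306.]), 0.63)]
pt jar [(array([198., 234.]), 0.66), (array([292., 234.]), 0.5)]
1.8 [ 3.09579662e+00  5.34201440e-01 -4.16148914e-05]
```

View pics/scene.png

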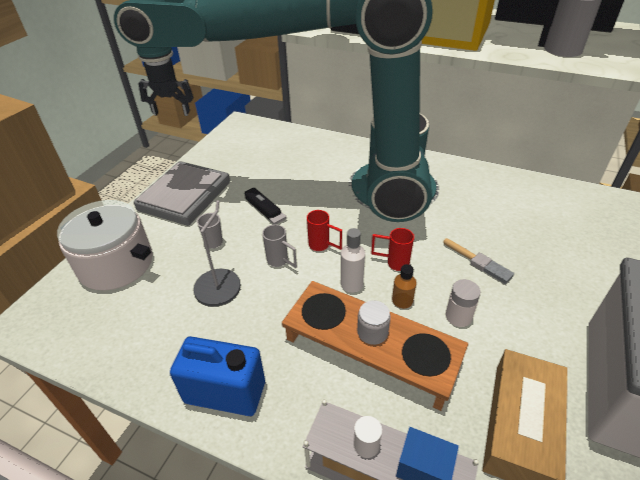

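View pics/top.png

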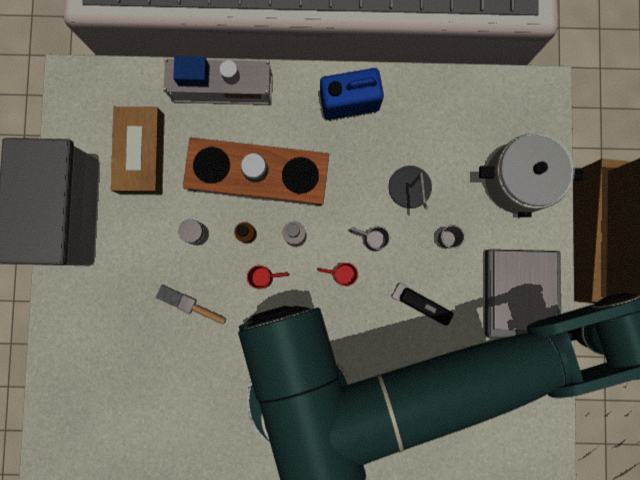

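The scene picture shows the steel mug at (277,245), with its handle to the right. The other mug shapes are the red mugs at (319,232) and (399,247), and the beaker at (211,232) has no handle. The bottle is at (352,263); the amber bottle at (404,287) is brown. The jar is at (462,303), while the far shelf has a white cap-like pot at (367,436) and the tin is at (374,322). In the top view the steel mug is at (375,238) and the hook at (410,187). Next I'll fit the geometry and check with one crop.

```bash
cat > b.py <<'E'
from h import *
from scipy.optimize import least_squares
def near(W,c,r,z0,z1): 
    m=(np.hypot(W[...,0]-c[0],W[...,1]-c[1])<r)&(W[...,2]>z0)&(W[...,2]<z1); return W[m],m
ims=[]
for n,cr in [("scene",(180,190,320,310)),("top",(345,140,485,260))]:
    p=eyes.grab_frame(n); W=cloud(p); im=p["color"][cr[1]:cr[3],cr[0]:cr[2],::-1]; ims.append(cv2.resize(im,None,fx=2.8,fy=2.8,interpolation=cv2.INTER_CUBIC))
    for q,c,z0,z1,r in [("bottle cap",(.446,.021),.168,.195,.03),("jar",(.447,.294),.09,.115,.05),("mug rim",(.44,-.187),.094,.115,.036),("tin",(.615,.13),.13,.155,.05)]:
        P,m=near(W,c,r,z0,z1); (x,y),rr=cv2.minEnclosingCircle(P[:,:2].astype(np.float32)); print(n,q,len(P),"z",np.median(P[:,2]).round(4),"mec",np.round([x,y,rr],4),"mid",np.round((P.min(0)+P.max(0))[:2]/2,4))
    # mats by dark colour at z ~74
    g=p["color"].max(-1)
    for c in [(.627,.25),(.603,.012)]:
        m=near(W,c,.075,.06,.09)[1]&(g<70); P=W[m]; print(n,"mat",len(P),"mid",np.round((P.min(0)+P.max(0))/2,4),"size",np.round(P.max(0)-P.min(0),3)[:2],"z",np.median(P[:,2]).round(4))
    P,_=near(W,(.45,-.18),.11,.06,.108); d=np.hypot(*(P[:,:2]-[.437,-.188]).T); H=P[(d>.04)]
    print(n,"handle pts",len(H),"mean",H.mean(0).round(4),"far",H[np.argsort(-np.hypot(*(H[:,:2]-[.437,-.188]).T))[:5]].round(3).tolist())
    P,_=near(W,(.57,-.29),.12,.185,.235); print(n,"hook",len(P)); print(P[np.argsort(P[:,0])][::max(1,len(P)//25)].round(3).tolist())
    P,_=near(W,(.59,-.29),.09,.006,.02); (x,y),rr=cv2.minEnclosingCircle(P[:,:2].astype(np.float32)); print("hook base",x,y,rr)
    for q in ["hook_seat","mug_loop","hook"]:
        for d in finder.pinpoint(p,q)[:2]: print("pt",q,d["xy"],round(d["score"],2),ray_at_z(p,d["xy"],{"hook_seat":.2,"mug_loop":.0525,"hook":0}[q]).round(3))
cv2.imwrite("pics/crop.png",np.hstack(ims))
E
python3 b.py
```

```text
scene bottle cap 145 z 0.1788 mec [0.4478 0.0193 0.0179] mid [0.4478 0.0195]
scene jar 521 z 0.0993 mec [0.4477 0.2922 0.0318] mid [0.4479 0.2921]
scene mug rim 78 z 0.0981 mec [ 0.4411 -0.1975  0.0314] mid [ 0.4414 -0.1919]
scene tin 672 z 0.1393 mec [0.6181 0.1271 0.0339] mid [0.6172 0.1284]
scene mat 1570 mid [0.6265 0.2491 0.0739] size [0.1   0.096] z 0.0736
scene mat 1211 mid [0.6043 0.0103 0.0735] size [0.102 0.097] z 0.0736
scene handle pts 239 mean [ 0.4026 -0.1441  0.083 ] far [[0.372, -0.103, 0.1], [0.37, -0.105, 0.069], [0.372, -0.103, 0.089], [0.367, -0.109, 0.083], [0.368, -0.108, 0.073]]
scene hook 144
[[0.505, -0.302, 0.217], [0.507, -0.303, 0.222], [0.509, -0.302, 0.208], [0.512, -0.307, 0.215], [0.513, -0.306, 0.213], [0.515, -0.3, 0.21], [0.517, -0.3, 0.202], [0.52, -0.301, 0.204], [0.524, -0.301, 0.205], [0.529, -0.299, 0.199], [0.534, -0.298, 0.201], [0.538, -0.304, 0.202], [0.543, -0.303, 0.203], [0.546, -0.298, 0.201], [0.55, -0.297, 0.198], [0.555, -0.301, 0.201], [0.559, -0.295, 0.203], [0.564, -0.297, 0.204], [0.569, -0.299, 0.204], [0.572, -0.297, 0.204], [0
[... 1371 characters left out ...]
, -0.297, 0.204], [0.539, -0.299, 0.205], [0.543, -0.296, 0.196], [0.547, -0.295, 0.202], [0.551, -0.294, 0.206], [0.554, -0.294, 0.203], [0.557, -0.292, 0.202], [0.561, -0.297, 0.204], [0.565, -0.298, 0.195], [0.569, -0.292, 0.202], [0.573, -0.291, 0.207], [0.576, -0.289, 0.202], [0.579, -0.29, 0.199], [0.584, -0.294, 0.204], [0.587, -0.29, 0.185], [0.59, -0.295, 0.199]]
hook base 0.5901818871498108 -0.2894090414047241 0.0898832157254219
pt hook_seat [257.5, 176.6] 0.47 [0.574 0.111 0.2  ]
pt mug_loop [328.9, 275.3] 0.7 [ 0.338 -0.072  0.052]
pt mug_loop [279.1, 274.4] 0.66 [0.337 0.062 0.052]
pt hook [409.2, 190.1] 0.74 [ 0.581 -0.291  0.   ]
pt hook [253.5, 169.0] 0.64 [0.631 0.145 0.   ]
```

View pics/crop.png

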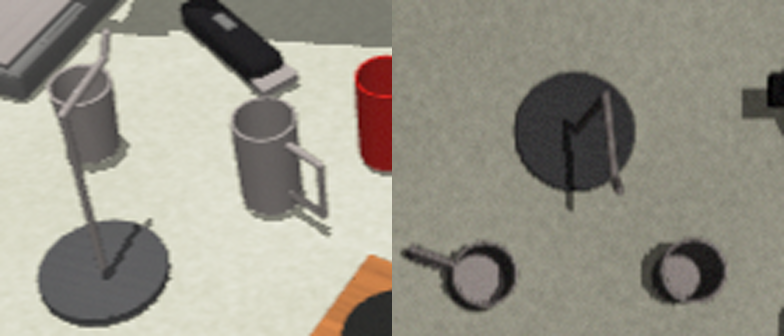

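The crop confirms the choice: steel mug with a square handle towards +y, slightly +x. The hook arm points to -x. Next I'll refine the mug's centre and handle direction and check IK before moving.

```bash
cat >> h.py <<'E'
from scipy.spatial.transform import Rotation as Ro
def down(th):
    y=np.array([np.cos(th),np.sin(th),0]); z=np.array([0,0,-1.]); return Ro.from_matrix(np.c_[np.cross(y,z),y,z]).as_rotvec()
def best(pos,th):
    c=[(abs(q[5]),t,q) for t in (th,th+np.pi) for q in [kinematics.solve_ik(pos,down(t))] if q is not None]
    return min(c,key=lambda a:a[0])[1:] if c else (None,None)
E
cat > c.py <<'E'
from h import *
C=[];A=[]
for n in ["scene","top"]:
    p=eyes.grab_frame(n); W=cloud(p); g=p["color"].astype(int); sat=g.max(-1)-g.min(-1)
    c=np.array([.4395,-.1955])
    d=np.hypot(W[...,0]-c[0],W[...,1]-c[1])
    P=W[(d<.037)&(W[...,2]>.09)&(W[...,2]<.112)&(sat<40)][:,:2]
    for _ in range(8):
        r=np.hypot(*(P-c).T); k=abs(r-.0300)<.006; Q=P[k]; rr=np.hypot(*(Q-c).T); u=(Q-c)/rr[:,None]
        c=c+np.linalg.lstsq(u,rr-.0297,rcond=None)[0]
    d=np.hypot(W[...,0]-c[0],W[...,1]-c[1])
    H=W[(d>.038)&(d<.09)&(W[...,2]>.075)&(W[...,2]<.1)&(sat<40)]
    a=np.arctan2(*(H[:,:2]-c).mean(0)[::-1]); 
    print(n,"mug",c.round(4),len(Q),"handle",len(H),H.mean(0).round(3),"ang deg",np.degrees(a).round(1),"reach",np.hypot(*(H[:,:2]-c).T).max().round(3))
    d=np.hypot(W[...,0]-.55,W[...,1]+.295); P=W[(d<.08)&(W[...,2]>.19)&(W[...,2]<.24)][:,:2]
    vx,vy,x,y=cv2.fitLine(P.astype(np.float32),cv2.DIST_HUBER,0,.001,.001).ravel()
    print("hook line ang",np.degrees(np.arctan2(vy,vx)),"y at x=.55",y+vy/vx*(.55-x), "x range",P[:,0].min(),P[:,0].max())
for q,pos,th in [("mug",(.4395,-.1945,.061),0.),("hang in",(.47,-.35,.216),0.),("hang",(.545,-.35,.184),0.),("bottle",(.4464,.021,.146),0),("bottle place",(.6028,.0115,.222),0),("jar",(.446,.2934,.071),0),("jarplace",(.625,.25,.147),0)]:
    for t in (0,1.57,):
        b=best(pos,th+t); print(q,t,None if b[1] is None else np.round(b[1],2))
print(telemetry.get_clock())
E
python3 c.py
```

```text
scene mug [ 0.4407 -0.1994] 171 handle 47 [ 0.461 -0.143  0.086] ang deg 70.2 reach 0.076
hook line ang 6.4101076 y at x=.55 -0.29745743 x range 0.503753697318132 0.5971582973375937
top mug [ 0.437  -0.1969] 91 handle 43 [ 0.455 -0.144  0.088] ang deg 70.7 reach 0.075
hook line ang 6.323498 y at x=.55 -0.29574767 x range 0.4996804784307138 0.5907707513989696
mug 0 [-0.47 -0.22  2.04 -0.    1.32 -0.47]
mug 1.57 [-0.47 -0.22  2.04 -0.    1.32  1.1 ]
hang in 0 [-0.68 -0.07  1.66 -0.    1.56 -0.68]
hang in 1.57 [-0.68 -0.07  1.66 -0.    1.56  0.89]
hang 0 [-0.61  0.07  1.56 -0.    1.5  -0.61]
hang 1.57 [-0.61  0.07  1.56 -0.    1.5   0.96]
bottle 0 [-0.01 -0.37  2.02 -0.    1.49 -0.01]
bottle 1.57 [-0.01 -0.37  2.02 -0.    1.49  1.56]
bottle place 0 [-0.02 -0.04  1.61 -0.    1.56 -0.02]
bottle place 1.57 [-0.02 -0.04  1.61 -0.    1.56  1.55]
jar 0 [ 0.53 -0.1   1.93 -0.    1.32  0.53]
jar 1.57 [ 0.53 -0.1   1.93 -0.    1.32 -1.04]
jarplace 0 [ 0.34  0.15  1.55 -0.    1.45  0.34]
jarplace 1.57 [ 0.34  0.15  1.55 -0.    1.45 -1.23]
2.3
```

```bash
cat > d.py <<'E'
from h import *
m=np.array([.4388,-.198]); th=np.radians(70.4-90)
t,q=best([*m,.17],th); print(np.degrees(t))
arm.move_pose([*m,.17],down(t)); print(telemetry.get_clock())
print(arm.move_linear([*m,.062],speed=.12,until_force=15),telemetry.get_tool_pos(),telemetry.get_clock())
effector.set_gripper(0.0); print("w",telemetry.get_width(),telemetry.get_clock())
arm.move_linear([*m,.24],speed=.15); arm.hold(.1)
print("w",telemetry.get_width(),telemetry.get_force(),telemetry.get_clock(),telemetry.get_tool_pos())
p=eyes.grab_frame("scene"); save(p,"lift.png",(130,100,370,280),3)
E
python3 d.py
```

```text
-19.599999999999994
4.0833
False [ 0.43917045 -0.19820279  0.06275991] 5.1333
w 0.05917986147158248 5.4917
w 0.059493799740007416 [-0.29966911 -0.72085635 -1.34791428] 6.925 [ 0.43860369 -0.19789732  0.23907449]
```

View pics/lift.png

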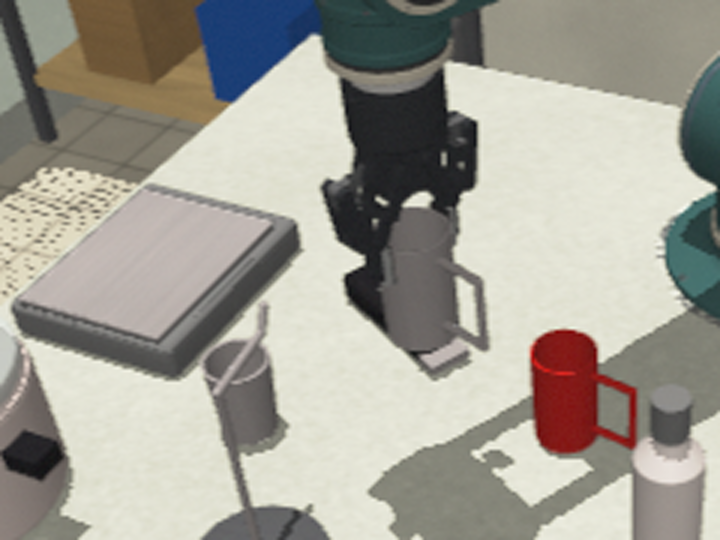

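The lift picture shows the mug upright between the fingers at about (415,270), with the handle free.

```bash
cat > e.py <<'E'
from h import *
a=np.radians(6.35); u=np.array([np.cos(a),np.sin(a)]); h=np.array([-u[1],u[0]]); post=np.array([.592,-.292])
S=lambda s:post-u*s-.05*h
t,q=best([*S(.2),.218],a); print(np.degrees(t))
arm.move_pose([*S(.2),.225],down(t))
arm.move_linear([*S(.125),.218],speed=.12); print(telemetry.get_clock(),telemetry.get_tool_pos(),S(.125))
for n in ["scene","top"]:
    p=eyes.grab_frame(n); W=cloud(p)
    if n=="scene": save(p,"pre.png",(150,130,330,310),3)
    D=W-[*S(.125),0]; lx=D[...,:2]@u; ly=D[...,:2]@h
    m=(abs(lx)<.03)&(ly>.036)&(ly<.09)&(W[...,2]>.12)&(W[...,2]<.3)
    print(n,m.sum(),"handle lx",np.median(lx[m]),"ly max",np.percentile(ly[m],97),"z range",np.percentile(W[...,2][m],[3,50,97]))
    m=(np.hypot(lx,ly)<.036)&(W[...,2]>.13)&(W[...,2]<.262); print("mug z range",np.percentile(W[...,2][m],[2,98]))
E
python3 e.py
```

```text
6.35
8.5083 [ 0.47314767 -0.35537479  0.21800298] [ 0.47329698 -0.35551845]
scene 153 handle lx 0.002393359147696028 ly max 0.0742584562761851 z range [0.17426665 0.21451598 0.24420142]
mug z range [0.15903914 0.25755604]
top 7 handle lx -0.004791954059878342 ly max 0.0403638614599573 z range [0.18807562 0.24118394 0.24986404]
mug z range [0.15344916 0.25806136]
```

View pics/pre.png

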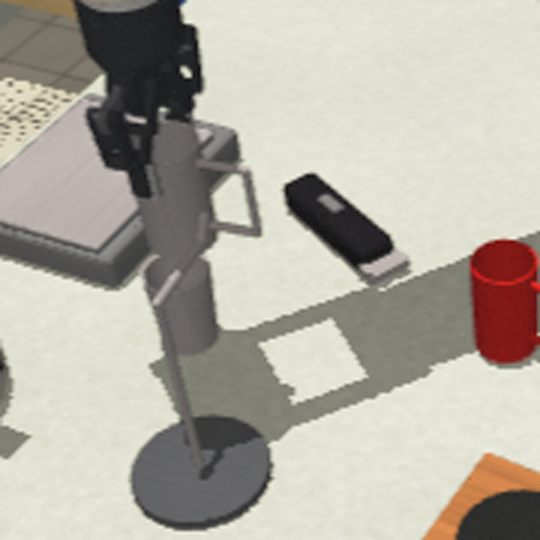

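The picture shows the mug level at (180,190) and its handle opening at (232,205). The hook tip, at (210,222), sits ahead of the opening at the right height, so I'll slide it in.

```bash
cat > f.py <<'E'
from h import *
a=np.radians(6.35); u=np.array([np.cos(a),np.sin(a)]); h=np.array([-u[1],u[0]]); post=np.array([.592,-.292])
S=lambda s:post-u*s-.05*h
r=arm.move_linear([*S(.046),.218],speed=.1,until_force=8); print("slide stop",r,telemetry.get_tool_pos(),telemetry.get_force())
if not r:
    r=arm.move_linear([*S(.046),.184],speed=.05,until_force=3); print("lower stop",r,telemetry.get_tool_pos(),telemetry.get_force(),telemetry.get_clock())
p=eyes.grab_frame("scene"); save(p,"in.png",(150,130,330,310),3)
E
python3 f.py
```

```text
slide stop False [ 0.55152251 -0.34686388  0.21802161] [ 0.2103857  -0.34906955 -1.75225806]
lower stop True [ 0.55146654 -0.34668165  0.1845701 ] [ 0.23370667 -1.60704373  4.62676053] 10.1833
```

View pics/in.png

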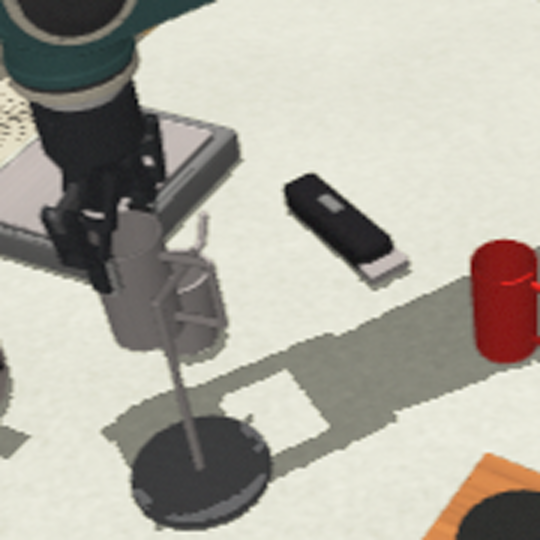

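The upper bar rests on the arm (contact came at the expected height), with the handle around the arm at (190,285). I'll release the mug and go on to the bottle.

```bash
cat > g.py <<'E'
from h import *
effector.set_gripper(.085)
x=telemetry.get_tool_pos(); arm.move_linear([x[0],x[1],.31],speed=.2)
b=[.4464,.021]; t,q=best([*b,.22],0)
arm.move_pose([*b,.23],down(t)); print(telemetry.get_clock())
p=eyes.grab_frame("scene"); save(p,"hung.png",(150,170,390,350),3)
W=cloud(p); D=W-[.592,-.292,0]
m=(W[...,2]>.03)&(W[...,2]<.21)&(np.hypot(W[...,0]-.55,W[...,1]+.297)<.1)&(np.hypot(D[...,0],D[...,1])>.012)&(np.hypot(W[...,0]-.448,W[...,1]+.395)>.05)
print("mug pts",m.sum(),np.nanmedian(W[m],0),np.percentile(W[m],[2,98],axis=0))
E
python3 g.py
```

```text
12.8417
mug pts 1136 [ 0.56032861 -0.29629213  0.15273566] [[ 0.52330672 -0.34426809  0.10857016]
 [ 0.58164236 -0.2543845   0.20561432]]
```

View pics/hung.png

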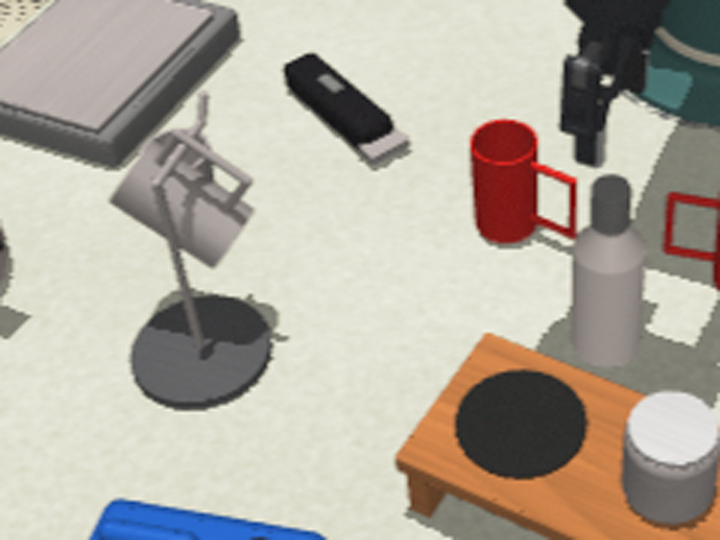

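The mug hangs on the arm at (185,190). Now the bottle.

```bash
cat > i.py <<'E'
from h import *
b=[.4464,.021]; 
print(arm.move_linear([*b,.148],speed=.1,until_force=12),telemetry.get_tool_pos())
effector.set_gripper(0); z0=telemetry.get_tool_pos()[2]; print("w",telemetry.get_width(),z0)
f0=np.array(telemetry.get_force())
arm.move_linear([*b,z0+.105],speed=.12); print("w",telemetry.get_width(),telemetry.get_force()-f0)
g=[.6028,.0115]
arm.move_linear([*g,z0+.105],speed=.15); arm.hold(.3)
print(arm.move_linear([*g,z0+.079],speed=.06), telemetry.get_clock())
P=[]
for n in ["scene","top"]:
    p=eyes.grab_frame(n); W=cloud(p)
    m=(np.hypot(W[...,0]-g[0],W[...,1]-g[1])<.045)&(W[...,2]>.1)&(W[...,2]<.19); Q=W[m]; print(n,len(Q),np.percentile(Q,[2,50,98],axis=0).round(3).tolist())
    if n=="scene": save(p,"bot.png",(240,170,480,350),3)
E
python3 i.py
```

```text
False [0.4466971  0.02100003 0.14868725]
w 0.03060690179018947 0.14843525450630535
w 0.030314149540189222 [ 2.27577807  0.33647637 -8.30914313]
False 17.5
scene 727 [[0.602, -0.012, 0.102], [0.628, 0.022, 0.147], [0.634, 0.04, 0.188]]
top 83 [[0.572, -0.017, 0.102], [0.581, -0.006, 0.149], [0.601, 0.039, 0.189]]
```

View pics/bot.png

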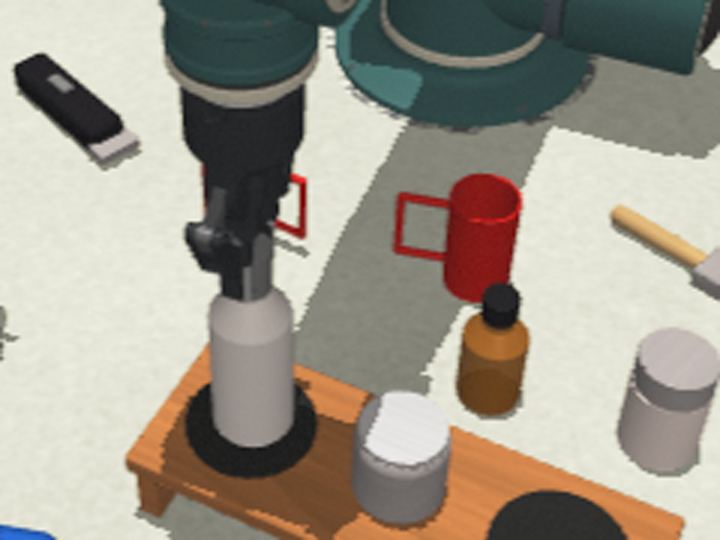

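The bottle is upright over the mat's centre (mat at (252,428), bottle base at (252,420)). I'll set it down, then take the jar.

```bash
cat > j.py <<'E'
from h import *
g=[.6028,.0115]; z0=.1484
print("touch",arm.move_linear([*g,z0+.073],speed=.03,until_force=3),telemetry.get_tool_pos(),telemetry.get_force())
effector.set_gripper(.06); arm.move_linear([*g,.32],speed=.15); effector.set_gripper(.085)
j=[.446,.2934]; t,q=best([*j,.17],0)
arm.move_pose([*j,.19],down(t)); print(telemetry.get_clock())
print(arm.move_linear([*j,.071],speed=.1,until_force=12),telemetry.get_tool_pos())
effector.set_gripper(0); z0=telemetry.get_tool_pos()[2]; print("w",telemetry.get_width(),z0)
f0=np.array(telemetry.get_force())
arm.move_linear([*j,z0+.115],speed=.12); print("w",telemetry.get_width(),telemetry.get_force()-f0)
g=[.625,.25]
arm.move_linear([*g,z0+.115],speed=.15); arm.hold(.3)
arm.move_linear([*g,z0+.079],speed=.06); print(telemetry.get_clock())
for n in ["scene","top"]:
    p=eyes.grab_frame(n); W=cloud(p)
    m=(np.hypot(W[...,0]-g[0],W[...,1]-g[1])<.048)&(W[...,2]>.09)&(W[...,2]<.145); Q=W[m]; print(n,len(Q),np.percentile(Q,[2,50,98],axis=0).round(3).tolist())
    if n=="scene": save(p,"jar.png",(240,190,500,390),3)
E
python3 j.py
```

```text
touch True [0.60302775 0.01148325 0.22237239] [-0.95048121  0.93221388  5.40530899]
20.7417
False [0.4463102  0.29358992 0.07170662]
w 0.060151009777732495 0.07191918464254884
w 0.06040915265593095 [ 4.50483261  1.02441447 -9.96916695]
25.9833
scene 517 [[0.632, 0.219, 0.091], [0.653, 0.25, 0.118], [0.658, 0.28, 0.144]]
top 1 [[0.599, 0.232, 0.143], [0.599, 0.232, 0.143], [0.599, 0.232, 0.143]]
```

View pics/jar.png

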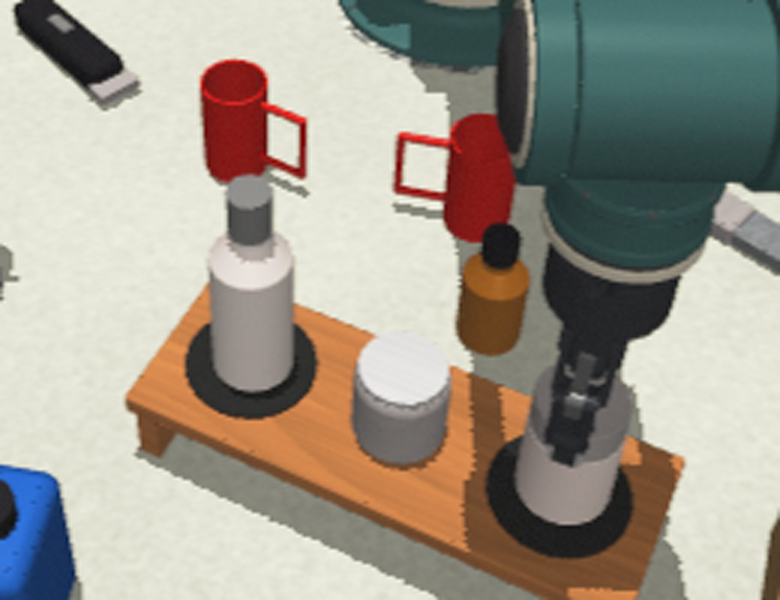

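The bottle stands upright in the middle of its mat at (252,360). The jar is just above its own mat, centred at (565,490). I'll set it down, withdraw and run the final check.

```bash
cat > k.py <<'E'
from h import *
g=[.625,.25]; z0=.0719
print("touch",arm.move_linear([*g,z0+.072],speed=.03,until_force=3),telemetry.get_tool_pos(),telemetry.get_force())
effector.set_gripper(.085); arm.move_linear([*g,.3],speed=.12)
arm.move_pose([.40,.25,.35],telemetry.get_orientation()); arm.hold(3)
for n in ["scene","top"]:
    p=eyes.grab_frame(n); W=cloud(p)
    if n=="scene": save(p,"end.png")
    for q,c,a,b,r in [("cap",(.603,.0115),.238,.27,.03),("jar lid",(.625,.25),.165,.19,.05),("tin",(.615,.13),.13,.155,.05),("amber",(.45,.155),.105,.13,.04),("beaker",(.448,-.396),.075,.1,.05)]:
        Q=W[(np.hypot(W[...,0]-c[0],W[...,1]-c[1])<r)&(W[...,2]>a)&(W[...,2]<b)]
        if len(Q)>5: print(n,q,len(Q),cv2.minEnclosingCircle(Q[:,:2].astype(np.float32)),np.median(Q[:,2]).round(4))
    m=(W[...,2]>.03)&(W[...,2]<.21)&(np.hypot(W[...,0]-.55,W[...,1]+.297)<.1)&(np.hypot(W[...,0]-.592,W[...,1]+.292)>.012)&(np.hypot(W[...,0]-.448,W[...,1]+.395)>.05)
    print("mug",m.sum(),np.percentile(W[m],[2,50,98],axis=0).round(3).tolist())
print(telemetry.get_clock())
E
python3 k.py
```

```text
touch True [0.62531137 0.25018998 0.14588541] [-0.5948561   0.07489587  7.23190085]
scene cap 223 ((0.6044347286224365, 0.010583410039544106), 0.01674574241042137) 0.2527
scene jar lid 746 ((0.626345157623291, 0.24892562627792358), 0.03166242316365242) 0.1734
scene tin 667 ((0.616241991519928, 0.12989263236522675), 0.032965149730443954) 0.1393
scene amber 128 ((0.44892463088035583, 0.1539088636636734), 0.016572730615735054) 0.1142
scene beaker 66 ((0.45111653208732605, -0.39791759848594666), 0.03350108116865158) 0.0833
mug 1140 [[0.524, -0.342, 0.111], [0.559, -0.295, 0.153], [0.581, -0.254, 0.206]]
top cap 150 ((0.6007979512214661, 0.012665645219385624), 0.01680830493569374) 0.2529
top jar lid 471 ((0.6241964101791382, 0.25117239356040955), 0.03168267384171486) 0.1735
top tin 485 ((0.613074541091919, 0.13045309484004974), 0.03318857029080391) 0.1391
top amber 105 ((0.44796034693717957, 0.15692861378192902), 0.01553491223603487) 0.1141
top beaker 140 ((0.445834755897522, -0.3957030773162842), 0.03225475549697876) 0.0836
mug 1013 [[0.514, -0.361, 0.12], [0.54, -0.299, 0.153], [0.576, -0.253, 0.207]]
32.1833
```

View pics/end.png

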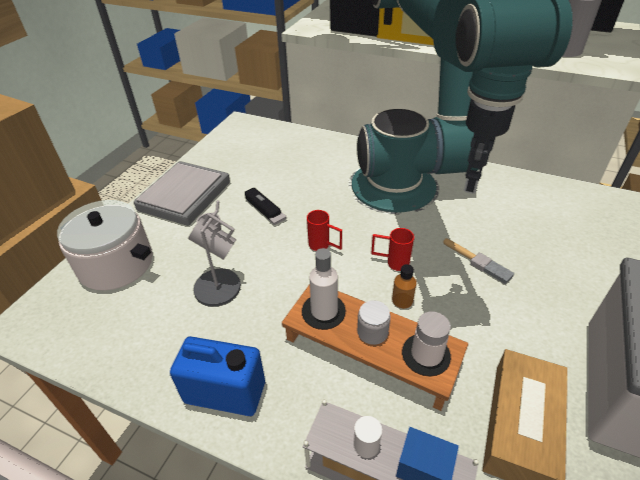

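The last picture shows the bottle at (323,290) and the jar at (430,340), each centred on its mat. The mug hangs on the hook at (212,235), and the bystanders are where they were.

```bash
python3 -c "
from h import *
workorder.finish_job(); print(telemetry.get_clock())"
```

```text
the job is handed in; nothing more can be done
the job is handed in; nothing more can be done
```

I handed the job in at about 32 s of the 67 s allowed; it reports no verdict.

- **Bottle and jar:** I lifted the bottle by its cap and the jar by its lid, and lowered each one until it touched its mat. In both cameras each measured within about 3 mm of its mat's centre. Top heights were 0.253 m for the bottle and 0.173 m for the jar, as expected for standing flat on the mats.
- **Mug:** it went onto the hook arm by its handle, and the contact came at the expected height. It hangs aslant; its lowest visible point was about 0.11 m above the counter.
- **Bystanders:** the tin, amber bottle and beaker measured within a few mm of where they started. I checked the clipper and brush only by eye in the last picture, and they looked unmoved.

**Disagreements:** the two cameras differed by 2–4 mm in x and y, so I averaged them. Some network labels were wrong: the red mugs came up as the mug, and the mug's handle point was reported on the red mugs. I went by the picture and depth data for those instead. I did not measure the mug's opening centre directly after it was hung.

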